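# Spring the locked instrument drawer with the release key

### The arm

A 6-joint arm with a two-finger parallel gripper is mounted at the origin on the work surface. World frame = base frame: x ahead of the robot, y to its left, z up, the work surface at z = 0. Lengths are in m, angles in rad, forces in N, time in s.
With the tool pointing down it reaches from about 0.225 to 0.875 m from the base axis. Payload 3.4 kg.
Tool frame: the origin (TCP) lies midway between the tips of the shut fingers; the grasp point (between the pads) lies 19 mm behind it (pinch_z is the distance from the TCP to the grasp point, in m); z points along the fingers, y is the line along which they close (so a half turn about z gives the same grasp; the last joint's range is limited). The gripper opens to 85 mm and grips with 20 to 120 N. Pads are 22 mm wide; open, the fingers measure 114 mm over their backs; the gripper's body (76 mm by 85 mm) begins 54 mm behind the grasp point. The pads swing forward as they close: fully open they stand 13 mm farther back than shut.
Start: joints at [1.056, 0.276, 1.505, -0, 1.361, -0.121], TCP at [0.221, 0.531, 0.231] pointing down, gripper open.
Joint ranges: [-2.89, 2.89], [-0.75, 2.08], [0.22, 2.7], [-1.18, 4.32], [0.11, 2.71], [-2.7, 2.7]. Speed limits (rad/s): [2.57, 2.57, 3.14, 3.14, 3.14, 3.14].

### API

Orientations are given as a unit quaternion [w, x, y, z].
In Python, from rig import get_state, get_image, sign_off, pinch_z gives the robot as it stands.
- The arm moves only by the tool send_rows, never from a script. Its argument "steps" is one flat list of numbers, 5 for each row, row after row: the gripper's target within -1 to 1 (fully open at 1, half-way at 0, shut at -1), then the shift along the tool's x, y, z in cm, then the turn about the tool's z in degrees. In form: [gripper, x, y, z, roll, gripper, x, y, z, roll, ...]. A call has 1 to 12 rows; each row shifts and turns the commanded pose from where the row before left it, along the tool's axes as they then stand; what a row does not reach is not made up. A row lasts 1/10 s, in which the tool goes at most 50 mm and 8.59 degrees, less where a joint would pass 70% of its speed; a pose out of reach is approached as far as the arm can. A call is refused whole if a number of a shift passes 5 or a number of a turn 8.59, either way. A call with a gripper value outside its range is refused whole. The fingers move at their own pace and stop on an object; "newtons" is the grip in N (left out, the last holds). Time passes only in rows, so rows that do not move let the fingers close. It gives the time, the measured TCP pose, the force, the opening and the grip force at its end, in the units of the state.
- get_state(): the state, without advancing time (a new reading comes with each control period).
- get_image(name): name is "side" or "top" or "wrist"; returns a dict with "color" (384x512x3 uint8, red, green, blue), "mtx" (3x3 intrinsics, pixels), "T" (4x4, takes a point from camera to world coordinates); the wrist camera has in their place "mount" (4x4, takes a point from camera to tool coordinates, whose origin is the TCP and whose axes are the flange's). Camera axes: x right, y down, z forward; pixel columns grow to the right and rows downward; lengths in m; the calibration is good to about 2 mm. The wrist camera is an equidistant fisheye: a pixel r from the principal point sees the ray r / f radians off the axis. A picture is of the moment at which its call begins: read the wrist's pose just before it. There is no depth.
- sign_off(): hands the job in; it is judged then, once.
The state is a dict: "clock": time; "qpos": joint angles; "qd": joint speeds; "effort": joint torques, N m; "position": TCP position; "ee_rot": TCP orientation; "contact_force": force on the tool from outside, world axes, zero at the start; "moment": the same for the moment, N m; "width": finger opening in m; "gripper_force": force on a finger pad.
Only numpy, scipy, OpenCV 4.12 (cv2) and the standard library are available. Lean on these libraries where they do the work, as an engineer would, in place of code of your own. Each camera call takes 0.05 s, during which the arm holds its last target. There are 200 camera calls.

### The job

The drawer of the small cabinet has locked itself. Take the release key (the tool with the flat cap on its handle) from the stand, put its tip through the little hole in the sloping back panel and press the hidden spring catch gently, without forcing it against its stop, and hold it until the drawer has sprung fully out on the far side. Then stand the key back in the empty hole of the stand and let go; touch the cabinet only with the key and leave everything else as it is.

Things in the scene. Friction and masses are not known exactly. Their poses are not given: they have to be found in the camera images.
- key: release key, upright in one of the stand's three holes; the only tool with a straight handle and a flat cap. Origin: centre of its tip (lower end); z runs from tip to cap. Steel shaft 8 mm in diameter, 66 mm long, the last 3 mm chamfered to 4 mm; collar 20 mm in diameter from 66 to 70 mm, which rests on the stand's top face, leaving the tip 4 mm above the table.
- key_grip (a point): centre of the key's handle, the place to grip, on its axis 95 mm from the tip. Round grey plastic, 14 mm in diameter from 70 to 120 mm from the tip, then a flat cap 23 mm in diameter up to 126 mm. The key weighs 48 to 84 g.
- stand: fixed aluminium block 135 x 50 x 70 mm with a row of three through holes, 11 mm in diameter, along its x axis at x = -45, 0 and 45 mm; origin at the centre of its underside, z up.
- stand_hole0 (a point): centre of the mouth of the stand's hole at x = -45 mm, in its top face, 70 mm above the table
- stand_hole1 (a point): centre of the mouth of the stand's middle hole, in its top face, 70 mm above the table
- stand_hole2 (a point): centre of the mouth of the stand's hole at x = +45 mm, in its top face, 70 mm above the table
- spatula: another hand tool standing in the stand, with a bulging grey handle tapering to a round top, 118 mm long overall; not to be moved. Origin at its tip.
- burnisher: another hand tool standing in the stand, with a thin steel handle and a ball on top, 119 mm long overall; not to be moved. Origin at its tip.
- cabinet: fixed white cabinet 180 mm deep (x), 160 mm wide (y), 129 mm high; origin at the centre of its underside, z up. Its drawer is in the +x face, away from the robot. The back rises from 85 mm high at x = -90 mm to 129 mm at x = 30 mm as a flat aluminium panel, 5 mm thick, at 20 degrees to the level; the top is level from there to x = 90 mm. One hole in the panel: the release hole.
- release_hole (a point): centre of the release hole, 12 mm in diameter, on the outer face of the cabinet's sloping back panel, 107 mm above the table. Its z axis is the panel's outward normal (20 degrees from vertical, leaning to the cabinet's -x), y is the cabinet's y, x runs up the slope; the key goes in along -z.
- hole_inner (a point): inner end of the hole, 5 mm below the outer face. The striker of the spring catch, a flat 16 mm disc square to the hole, lies unmeasured 16 to 26 mm below the outer face. It pushes back with about 6 N at first and 9 to 11 N after 5 to 6 mm, where it lets the drawer go; hard stop at 9 mm (12 to 14 N). More than 22 N damages it or the panel. The key may slip a few mm in the fingers.
- drawer (a joint): how far the drawer is out, in m along the cabinet's +x: 0 locked, 0.06 fully out. It has no handle; its own spring drives it out within about 0.6 s while the catch is held down. If the catch is let up before the drawer is about 45 mm out, a second tooth can hold it at 30 mm; pressing again frees it.
- drawer_front (a point): centre of the drawer's grey front panel, 152 x 66 mm
- cast: small plaster dental cast, a horseshoe about 60 mm across, standing on the table; origin at its underside
- wax_jar: jar 52 mm in diameter, 45 mm high, on the table; origin at its underside
- dropper: slim bottle 28 mm in diameter, 70 mm high, on the table; origin at its underside
- mixing_cup: open cup 60 mm in diameter, 40 mm high, on the table; origin at its underside
- puck: plaster disc 44 mm in diameter, 14 mm high, on the table; origin at its underside
- phone: mobile phone 148 x 72 x 8 mm lying on the table; origin at its underside
Not all that is in view belongs to the job. Leave any orange look-alike of the stand alone.

How it is judged:
By the outcome, as a careful person would: the job done as asked, in the order asked, and still so for the second after the job is handed in, with the robot touching nothing.
It also fails if it takes over 64 s, if anything falls off the work surface, if the arm or the gripper's body presses on something with over 40 N, if the wrist force passes 120 N, or if a joint passes its speed limit or range.

## Working session

There is one attempt and no reset: what is moved stays moved. The work goes in short steps, Python scripts to look and compute and a tool call to move; the robot and the scene stay as the last step left them, time stands still between calls to the robot, and variables do not carry over. Pictures are saved under pics/ and viewed, at most 10 in all, crops included, and the job is handed in when it is done.

Besides the shell and the picture viewer there is one more tool, called after "Emit:" by a JSON object that holds its "api" and its "payload", one argument or row to a line. send_rows: Moves the arm, as the interface text tells. Its arguments: {"type":"object","properties":{"steps":{"type":"array"},"newtons":{"type":"number"}},"required":["steps"]}

```bash
mkdir -p pics; ls
cat > h.py <<'E'
import numpy as np, cv2
from rig import get_state, get_image, sign_off, pinch_z
from scipy.spatial.transform import Rotation as R
def snap(n,f):
    s=get_state(); i=get_image(n); cv2.imwrite(f'pics/{f}.png',i['color'][:,:,::-1]); np.savez(f'pics/{f}.npz',**i,pos=s['position'],q=s['ee_rot']); return i
E
python3 - <<'E'
from h import *
a=snap('side','side0');b=snap('top','top0')
cv2.imwrite('pics/both0.png',cv2.resize(np.hstack([a['color'],b['color']])[:,:,::-1],None,fx=.78,fy=.78))
print(a['mtx'],a['T'],b['mtx'],b['T'],pinch_z,get_state())
E
```

```text
pics
[[395.85989024   0.         255.00760003]
 [  0.         395.85989024 183.61644795]
 [  0.           0.           1.        ]] [[ 0.72879486 -0.51908583  0.44655118  0.07691605]
 [-0.68457508 -0.56632846  0.45894339 -0.49588718]
 [ 0.01466363 -0.64017339 -0.7680905   0.8825459 ]
 [ 0.          0.          0.          1.        ]] [[369.84710774   0.         253.15179639]
 [  0.         369.84710774 185.65446595]
 [  0.           0.           1.        ]] [[ 0.01520259 -0.99899663  0.0421262   0.51046031]
 [-0.99961331 -0.01420391  0.02390543 -0.0147405 ]
 [-0.02328309 -0.04247333 -0.99882627  0.98492261]
 [ 0.          0.          0.          1.        ]] 0.0187 {'clock': 0.1, 'qpos': array([ 1.05602219e+00,  2.76528640e-01,  1.50595704e+00, -3.31026678e-05,
        1.36070593e+00, -1.20995144e-01]), 'qd': array([ 0.00110499, -0.00103295, -0.00137911,  0.00071899, -0.00068298,
       -0.00083653]), 'effort': array([ 3.87924711e-04, -4.17697120e+01, -2.46404707e+01, -3.36225721e-04,
        5.87835661e-03,  1.93816014e-06]), 'position': array([0.22040724, 0.5305936 , 0.23054771]), 'ee_rot': array([-2.34510605e-04,  1.95616413e-01,  9.80680162e-01, -7.64485473e-04]), 'contact_force': array([-0.18528863,  1.05558815,  0.78126529]), 'moment': array([-0.06797264, -0.00190096, -0.00720296]), 'gripper_force': 0.0, 'width': 0.08557033755337323}
```

View pics/side0.png

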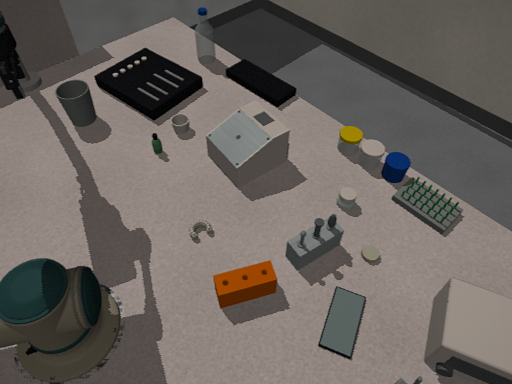

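View pics/top0.png

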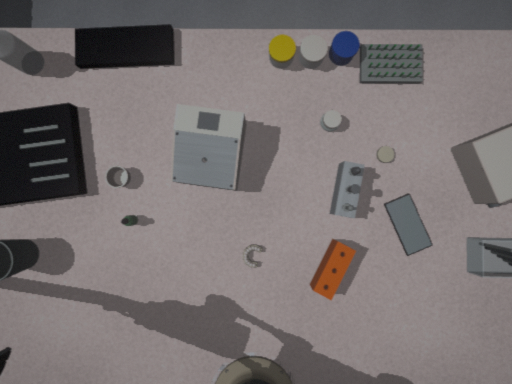

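The side view shows the grey stand at about (315,243), with tools near (303,240), (318,228) and (332,220). The cabinet's hole is near (238,137). In the top view the stand is at (348,190), with tools near (356,171), (354,188) and (349,208), and the hole is near (204,160). The orange block is a decoy.

Run:
```python
import cv2,numpy as np
s=cv2.imread('pics/side0.png');t=cv2.imread('pics/top0.png')
f=lambda i,x,y,w,h,k:cv2.resize(i[y:y+h,x:x+w],(int(w*k),int(h*k)),interpolation=cv2.INTER_CUBIC)
A=np.hstack([f(s,280,205,70,65,5.6),f(t,325,155,70,65,5.6)])
B=np.hstack([f(s,200,95,98,54,4),f(t,165,115,98,54,4)])
B=np.pad(B,((0,0),(0,A.shape[1]-B.shape[1]),(0,0)))if B.shape[1]<A.shape[1] else B[:,:A.shape[1]]
o=np.vstack([A,B]);print(o.shape);cv2.imwrite('pics/c0.png',o)
```

```text
(580, 784, 3)
```

View pics/c0.png

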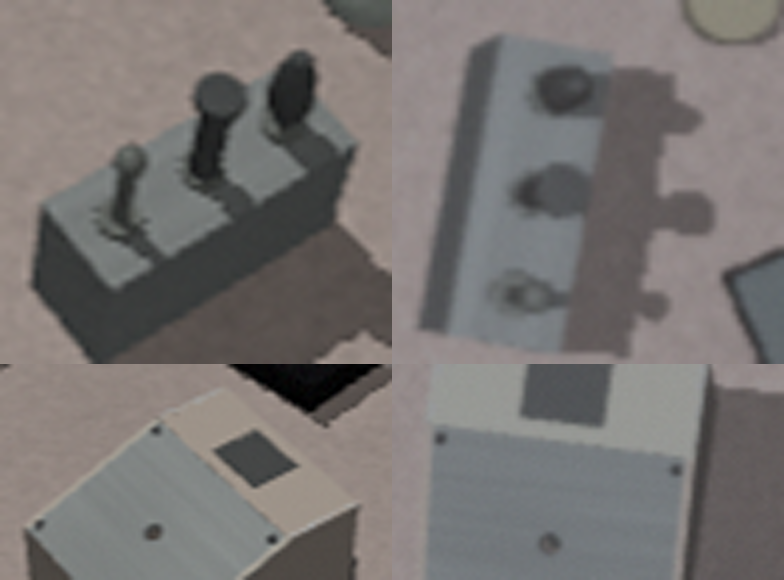

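Candidates, in side-view pixels:
- **(303,233):** thin handle with a ball on top, so the burnisher.
- **(319,222):** straight handle with a flat cap, so the key.
- **(332,218):** bulging handle, so the spatula.

I choose the middle tool; the crop confirms its flat cap. The orange block has no tools in it. The release hole is at side (238.2,137.0) and top (204.2,159.8).

```bash
cat >> h.py <<'E'
def ray(n,p):
    d=np.load(f'pics/{n}.npz'); K=d['mtx'];T=d['T']; v=T[:3,:3]@np.linalg.solve(K,[p[0],p[1],1]); return T[:3,3],v/np.linalg.norm(v)
def plane(n,p,z):
    o,v=ray(n,p); return o+v*(z-o[2])/v[2]
def tri(p,q,a='side0',b='top0'):
    o1,v1=ray(a,p);o2,v2=ray(b,q); s=np.linalg.lstsq(np.c_[v1,-v2],o2-o1,rcond=None)[0]
    A=o1+v1*s[0];B=o2+v2*s[1]; return (A+B)/2,np.linalg.norm(A-B)
E
python3 - <<'E'
from h import *
np.set_printoptions(precision=4,suppress=True)
for n,a,b,z in [('cap',(318.9,222.3),(355.4,188.9),.130),('hole',(238.2,137),(204.2,159.8),.107),('ball',(303.4,233),(350.2,208),.12)]:
    print(n,*tri(a,b),plane('side0',a,z),plane('top0',b,z))
c=lambda u,v:(u/5.6+280,v/5.6+205)
for p in [(42,205),(118,290),(355,148),(270,74)]: print('st side',plane('side0',c(*p),.07))
c=lambda u,v:((u-392)/5.6+325,v/5.6+155)
for p in [(500,37),(612,52),(566,352),(445,333)]: print('st top',plane('top0',c(*p),.07))
# panel screws / ridge: side & top crop
s=lambda u,v:(u/4+200,(v-364)/4+95); t=lambda u,v:((u-392)/4+165,(v-364)/4+115)
for a,b in [((156,430),(440,438)),((272,539),(676,469)),]: print('screw',*tri(s(*a),t(*b)))
# lines: left/right edge of level top etc.
for p in [(432,426),(690,459)]: print('ridge',plane('top0',t(*p),.129))
i=cv2.imread('pics/top0.png')
g=i[100:200,165:255]; m=((g.astype(int).max(2)-g.min(2)<25)&(g[:,:,0]>110)).astype(np.uint8)
# panel mask
E
```

```text
cap [ 0.5427 -0.2296  0.1307] 0.000806092362825053 [ 0.5434 -0.2296  0.13  ] [ 0.5424 -0.2295  0.13  ]
hole [0.6081 0.1234 0.1092] 0.001644052203111364 [0.6102 0.1246 0.107 ] [0.6077 0.1243 0.107 ]
ball [ 0.4993 -0.2209  0.1213] 0.0030226454008631053 [ 0.5013 -0.2214  0.12  ] [ 0.4982 -0.2201  0.12  ]
st side [ 0.4832 -0.194   0.07  ]
st side [ 0.4768 -0.2437  0.07  ]
st side [ 0.6043 -0.2665  0.07  ]
st side [ 0.6071 -0.2161  0.07  ]
st top [ 0.6117 -0.217   0.07  ]
st top [ 0.6057 -0.2661  0.07  ]
st top [ 0.4736 -0.2464  0.07  ]
st top [ 0.4811 -0.1937  0.07  ]
screw [0.6667 0.1852 0.1302] 0.0016215320994283774
screw [0.6499 0.0469 0.1295] 0.0011294774981388056
ridge [0.6733 0.1909 0.129 ]
ridge [0.6556 0.0392 0.129 ]
```

Key and stand agree: the cap triangulates to (0.543, −0.230, 0.131), expected z 0.130, and the stand's centre matches with a yaw of −10°. The hole is at (0.608, 0.124, 0.107–0.109) and the cabinet's yaw is about −6.8°.

Rows can't tilt the tool, so I'll pivot the key in the fingers by about 20° against the stand hole's mouth. Tool x will point along the lean direction. First I turn and travel.

Emit:
{"api": "send_rows", "payload": {
  "steps": [1,0,0,0,-6.3,1,0,0,0,-6.3,1,-1,-1.5,0,0,1,-2,-3,0,0,1,-2,-3,0,0,1,-2,-3,0,0,1,-2,-3,0,0,1,-2,-3,0,0,1,-2,-3,0,0,1,-2,-3,0,0,1,-2,-3,0,0,1,-2,-3,0,0],
  "newtons": 25
}}

```text
clock: 1.3
position: [0.3582, 0.2151, 0.2312]
ee_rot: [-0.0, 0.088, 0.996, -0.0]
contact_force: [1.0, -0.1, 0.3]
width: 0.0852
gripper_force: 0.0
```

Emit:
{"api": "send_rows", "payload": {
  "steps": [1,-2.4,-3.8,0,0,1,-2.4,-3.8,0,0,1,-2.4,-3.8,0,0,1,-2.4,-3.8,0,0,1,-2.4,-3.8,0,0,1,-2.4,-3.8,0,0,1,-2.4,-3.8,0,0,1,-2.4,-3.8,0,0,1,-2.4,-3.8,0,0,1,-2.4,-3.8,0,0,1,-2,-2.6,0,0,1,0,0,0,0]
}}

```text
clock: 2.5
position: [0.5449, -0.2322, 0.2302]
ee_rot: [0.0, 0.09, 0.996, -0.001]
contact_force: [-0.2, 1.2, 0.6]
width: 0.085
gripper_force: 0.0
```

Run:
```python
from h import *
np.set_printoptions(precision=4,suppress=True)
w=snap('wrist','w1'); s=get_state(); print(s['position'],s['ee_rot'],s['contact_force'],w['mtx'],w['mount'])
Rw=R.from_quat(np.r_[s['ee_rot'][1:],s['ee_rot'][0]]).as_matrix()
# predicted pixel of points
def proj(P):
    t=Rw.T@(np.array(P)-s['position']); M=w['mount']; c=M[:3,:3].T@(t-M[:3,3]); th=np.arctan2(np.hypot(c[0],c[1]),c[2]); u=c[:2]/np.hypot(*c[:2])*th*w['mtx'][0,0]; return u+w['mtx'][:2,2]
print(proj([.543,-.230,.130]),proj([.543,-.230,.074]),proj([.4993,-.2209,.121]))
```

```text
[ 0.5437 -0.2296  0.2303] [-0.0009  0.0891  0.996   0.0002] [0.1659 0.3719 0.1452] [[297.3186   0.     256.3655]
 [  0.     297.3186 192.0995]
 [  0.       0.       1.    ]] [[ 0.0005 -0.954  -0.2997  0.077 ]
 [ 1.      0.0004  0.0004 -0.0001]
 [-0.0002 -0.2997  0.954  -0.1426]
 [ 0.      0.      0.      1.    ]]
[255.753  192.4473] [255.8362 176.3016] [257.1849 139.174 ]
```

View pics/w1.png

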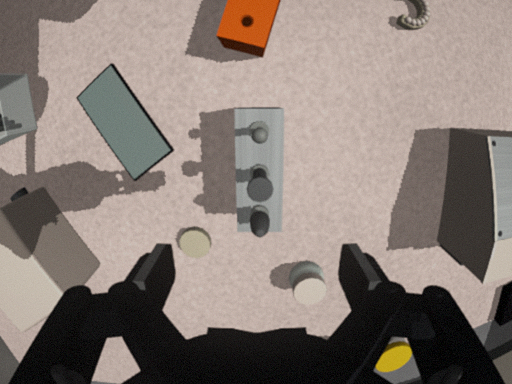

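The wrist view shows the flat cap at (260,188) in the middle hole, the ball at (260,133) and the bulged handle at (260,222). The prediction was (256,192), so the views agree to about 3 mm; I'll shift halfway and descend.

Emit:
{"api": "send_rows", "payload": {
  "steps": [1,0.2,0.18,2,0,1,0,0,3,0,1,0,0,3,0,1,0,0,3,0,1,0,0,2.5,0,1,0,0,1.5,0,1,0,0,0,0]
}}

```text
clock: 3.25
position: [0.5396, -0.223, 0.0791]
ee_rot: [-0.003, 0.087, 0.996, 0.001]
contact_force: [0.6, 0.3, 0.6]
width: 0.0853
gripper_force: 0.0
```

Run:
```python
from h import *
np.set_printoptions(precision=4,suppress=True)
w=snap('wrist','w2'); s=get_state(); print(s['position'],s['ee_rot'],s['contact_force'])
```

```text
[ 0.541  -0.2238  0.0807] [-0.0015  0.0868  0.9962  0.0008] [-0.1923 -0.3216 -0.1495]
```

View pics/w2.png

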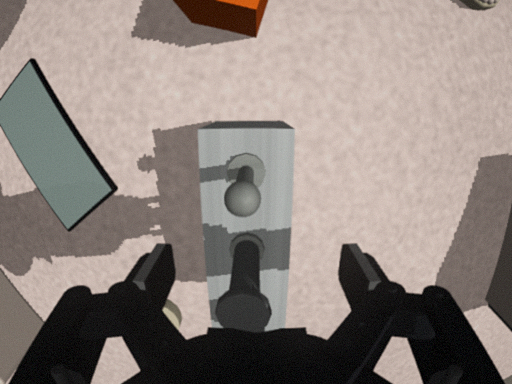

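The wrist view close up shows the cap at (244,310) and the collar near (247,248), between the fingers but about 4.7 mm toward −y of centre; in x it's within 1 mm. I centre the fingers and close.

Emit:
{"api": "send_rows", "payload": {
  "steps": [1,-0.1,-0.46,0,0,1,0,0,0,0,0.2,0,0,0,0,-0.4,0,0,0,0,-1,0,0,0,0,-1,0,0,0,0,-1,0,0,0,0,-1,0,0,0,0,-1,0,0,0,0,-1,0,0,0,0],
  "newtons": 25
}}

```text
clock: 4.3
position: [0.5429, -0.23, 0.0813]
ee_rot: [0.0, 0.087, 0.996, 0.0]
contact_force: [0.4, 0.1, 1.1]
width: 0.0177
gripper_force: 24.3
```

Run:
```python
from h import *
np.set_printoptions(precision=4,suppress=True)
w=snap('wrist','w3'); 
for k in range(1): s=get_state(); print(s['position'],s['ee_rot'],s['contact_force'],s['width'],s['gripper_force'],s['qpos'])
```

```text
[ 0.5429 -0.23    0.0814] [0.0001 0.0868 0.9962 0.    ] [ 0.644  -0.597   1.3678] 0.018043237983170084 24.29658204317093 [-0.5187  0.4157  1.6912  0.0001  1.0346 -1.9157]
```

Gripped: 24 N, at about 96 mm from the key's tip. I lift 56 mm so that 10 mm of the tip stays in the hole, then check.

Emit:
{"api": "send_rows", "payload": {
  "steps": [-1,0,0,-0.6,0,-1,0,0,-1,0,-1,0,0,-1,0,-1,0,0,-1,0,-1,0,0,-1,0,-1,0,0,-1,0,-1,0,0,0,0]
}}

```text
clock: 5.05
position: [0.5439, -0.2306, 0.1393]
ee_rot: [0.002, 0.087, 0.996, -0.001]
contact_force: [0.4, -0.4, 0.2]
width: 0.0181
gripper_force: 24.5
```

Run:
```python
from h import *
np.set_printoptions(precision=4,suppress=True)
w=snap('wrist','w4'); s=get_state(); print(s['position'],s['contact_force'],s['moment'],s['width'],s['gripper_force'])
sd=snap('side','s4')
c=lambda i,x,y,ww,h,k:cv2.resize(i[y:y+h,x:x+ww],None,fx=k,fy=k,interpolation=cv2.INTER_CUBIC)
o=np.hstack([c(w['color'],130,120,260,264,1.5),c(sd['color'],270,165,100,99,4)])[:,:,::-1]; print(o.shape); cv2.imwrite('pics/c4.png',o)
```

```text
[ 0.5434 -0.2303  0.1383] [-0.0395 -0.345  -0.9272] [ 0.0056  0.0471 -0.0314] 0.01822526275958756 24.459166824817657
(396, 790, 3)
```

View pics/c4.png

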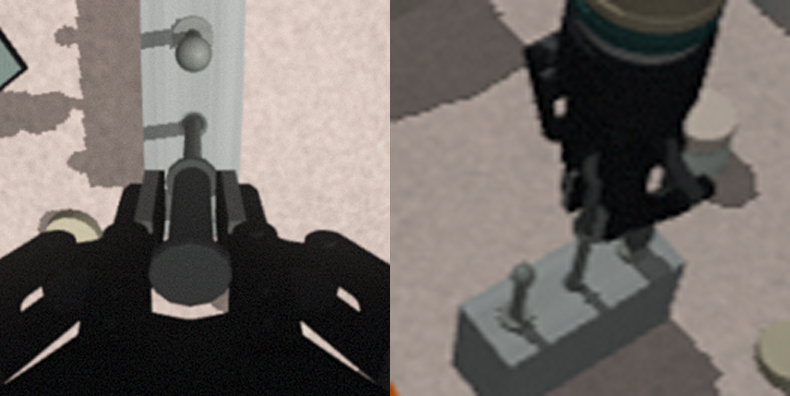

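The key came up in the grip, with the shaft tip still in the middle hole (the dark spot at crop (193,125)). Now I pivot it by moving tool +x about 34 mm while the hole's edge holds the tip.

Emit:
{"api": "send_rows", "payload": {
  "steps": [-1,0.3,0,0,0,-1,0.3,0,0,0,-1,0.3,0,0,0,-1,0.3,0,0,0,-1,0.3,0,0.02,0,-1,0.3,0,0.03,0,-1,0,0,0,0]
}}

```text
clock: 5.85
position: [0.5247, -0.2268, 0.1367]
ee_rot: [-0.0, 0.087, 0.996, 0.0]
contact_force: [0.8, -0.6, -0.9]
width: 0.0182
gripper_force: 24.4
```

Emit:
{"api": "send_rows", "payload": {
  "steps": [-1,0.3,0,0.04,0,-1,0.3,0,0.04,0,-1,0.3,0,0.04,0,-1,0.3,0,0.04,0,-1,0.3,0,0.04,0,-1,0.1,0,0,0,-1,0,0,0,0]
}}

```text
clock: 6.55
position: [0.5092, -0.2241, 0.1348]
ee_rot: [0.0, 0.087, 0.996, 0.0]
contact_force: [0.9, -0.6, -0.4]
width: 0.0181
gripper_force: 24.4
```

Run:
```python
from h import *
np.set_printoptions(precision=4,suppress=True)
w=snap('wrist','w5'); s=get_state(); print(s['position'],s['ee_rot'],s['contact_force'],s['moment'],s['width'],s['gripper_force'])
cv2.imwrite('pics/w5b.png',cv2.resize(w['color'][100:384,110:410,::-1],None,fx=2,fy=2))
```

```text
[ 0.5094 -0.2241  0.1349] [0.0001 0.0869 0.9962 0.0001] [0.8031 0.0336 0.9005] [-0.0497 -0.1893  0.0106] 0.01788159350626238 24.392977952957153
```

View pics/w5b.png

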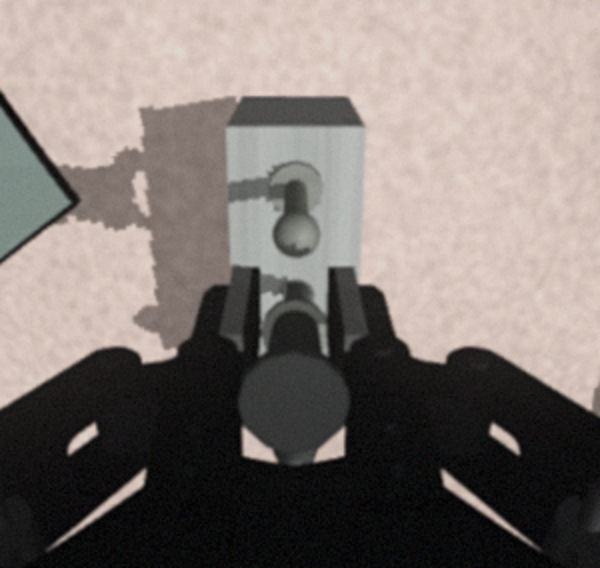

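The wrist view shows the cap almost face-on to the camera at (257,301) and the shaft running to the hole mouth at (258,245). That puts the lean at about 17° in the wanted direction. I firm the grip, lift out and stop over bare table to measure the tip.

Emit:
{"api": "send_rows", "payload": {
  "steps": [-1,0,0,0,0,-1,0.3,0,-1,0,-1,0,0,-2.5,0,-1,0,0,-2.5,0,-1,0,0,-2.5,0,-1,0,0,-2.5,0,-1,0,3,0,0,-1,0,3,0,0,-1,0,3,0,0,-1,0,3,0,0,-1,0,3,0,0,-1,0,0,0,0],
  "newtons": 60
}}

```text
clock: 7.8
position: [0.5317, -0.0725, 0.2454]
ee_rot: [-0.0, 0.085, 0.996, 0.001]
contact_force: [-0.2, 0.4, -0.6]
width: 0.0164
gripper_force: 59.8
```

Run:
```python
from h import *
np.set_printoptions(precision=4,suppress=True)
w=snap('wrist','w6'); s=get_state(); print(s['position'],s['ee_rot'],s['contact_force'],s['width'],s['gripper_force'])
hsv=cv2.cvtColor(w['color'],cv2.COLOR_RGB2HSV)
c=w['color']; 
for v in range(170,300,6): print(v, [tuple(c[v,u]) and int(c[v,u].astype(int).sum()/3) for u in range(238,280,2)])
cv2.imwrite('pics/w6b.png',cv2.resize(c[130:330,156:356,::-1],None,fx=3,fy=3,interpolation=cv2.INTER_CUBIC))
```

```text
[ 0.5317 -0.0745  0.2454] [-0.0004  0.0853  0.9964 -0.0001] [ 0.5554 -1.2649 -0.3366] 0.016390706731213234 59.79694962501526
170 [204, 212, 216, 219, 216, 209, 213, 211, 204, 204, 214, 214, 207, 200, 211, 215, 212, 212, 206, 209, 210]
176 [208, 216, 219, 219, 218, 212, 203, 201, 202, 211, 211, 213, 213, 207, 206, 206, 211, 210, 212, 216, 213]
182 [213, 215, 210, 206, 205, 209, 214, 210, 206, 209, 216, 210, 209, 211, 205, 212, 211, 207, 208, 200, 201]
188 [213, 210, 211, 210, 210, 209, 209, 210, 209, 215, 209, 208, 210, 210, 209, 206, 203, 210, 202, 199, 210]
194 [209, 215, 212, 213, 212, 211, 212, 212, 214, 219, 216, 210, 210, 210, 213, 220, 218, 211, 210, 209, 216]
200 [207, 205, 212, 212, 203, 206, 210, 208, 204, 212, 207, 205, 210, 211, 204, 206, 207, 213, 210, 208, 210]
206 [209, 207, 212, 215, 202, 212, 212, 206, 210, 215, 218, 217, 209, 204, 205, 202, 203, 204, 204, 218, 213]
212 [213, 214, 213, 203, 207, 212, 215, 219, 214, 211, 210, 213, 204, 211, 209, 215, 214, 215, 210, 214, 217]
218 [213, 211, 211, 219, 217, 209, 210, 197, 80, 60, 70, 67, 127, 209, 212, 213, 213, 217, 215,
[... 512 characters left out ...]
4, 87, 35, 43, 45, 39, 37, 46, 43, 42, 34, 43, 38, 41, 73, 40, 20, 24, 35]
260 [21, 25, 163, 85, 37, 40, 45, 44, 43, 38, 39, 42, 42, 37, 37, 31, 91, 57, 17, 22, 21]
266 [18, 26, 178, 71, 37, 42, 40, 36, 39, 39, 38, 42, 41, 37, 37, 36, 77, 74, 21, 18, 24]
272 [20, 63, 153, 36, 45, 36, 38, 40, 37, 36, 41, 39, 40, 39, 32, 34, 51, 72, 15, 16, 18]
278 [19, 35, 46, 35, 36, 40, 44, 35, 39, 42, 40, 40, 36, 36, 37, 34, 39, 37, 14, 18, 24]
284 [43, 49, 61, 62, 59, 52, 59, 63, 54, 61, 59, 54, 59, 56, 61, 61, 59, 56, 39, 31, 30]
290 [57, 59, 59, 55, 56, 59, 61, 56, 59, 53, 59, 55, 61, 58, 55, 55, 57, 59, 58, 58, 58]
296 [60, 56, 52, 58, 60, 62, 61, 58, 59, 54, 55, 59, 55, 54, 52, 56, 61, 56, 56, 60, 58]
```

View pics/w6b.png

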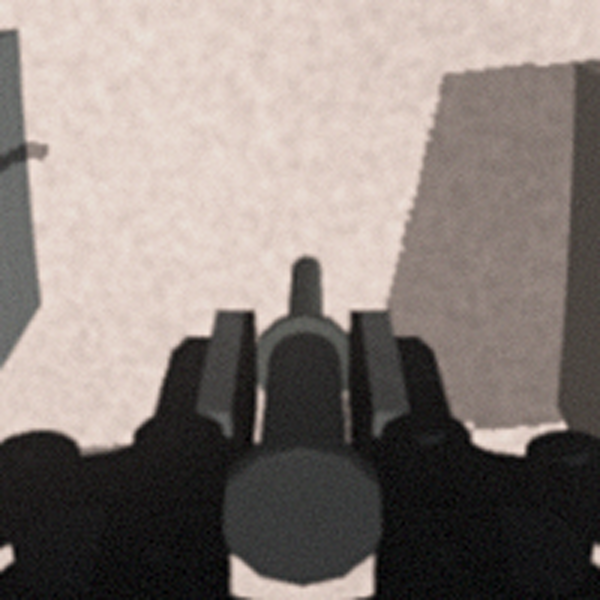

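The key is held, but the lean has relaxed: tip at (258,216), cap at (257,301), collar top at v=235, which gives about 6°. That still passes the hole, whose free corridor at 14° relative is about 10.4 mm against the 8 mm shaft. I can finish the tilt gently inside it. I'll pin down the tip's height using the side view.

Run:
```python
from h import *
np.set_printoptions(precision=4,suppress=True)
s=get_state(); i=snap('side','s6'); print(s['position'])
T=i['T'];K=i['mtx']
Rw=R.from_quat(np.r_[s['ee_rot'][1:],s['ee_rot'][0]]).as_matrix()
P=s['position']+Rw@[-.0143,.0015,.082]
c=T[:3,:3].T@(P-T[:3,3]);p=(K@c/c[2])[:2];print(P,p)
u,v=map(int,p)
g=i['color'].astype(int).sum(2)//3
for r in range(v-28,v+14): print(r,''.join('#' if x<60 else '+' if x<95 else '-' if x<130 else '.' for x in g[r,u-30:u+30]), u-30)
```

```text
[ 0.5317 -0.0745  0.2454]
[ 0.546  -0.0754  0.1634] [273.0325 174.8242]
146 ....................-########################+.............. 243
147 ...................-+######################+#+-............. 243
148 ..................-++##################+++++#+-............. 243
149 .................-+++################+++++++#-.............. 243
150 ................-++++################+++++++#-.............. 243
151 ...............++++++################++++++++-.............. 243
152 .............-++++++++++++###########+++++++#-.............. 243
153 ............-+++++++++++++###########+++++++#-.............. 243
154 ...........-++++++++++++++###########++++++++-.............. 243
155 ..........-++++++++++++++##########++++++++++............... 243
156 .........+++++++++++++++++########+++++++++#+-.............. 243
157 .......-+++++++++++++++++++######++++++++++#+-.............. 243
158 ..-...-+++++++++++++++++++++####++++++++++++-............... 243
159 .....-+++++++++++++++++++++++###+++++++++++++-.............. 243
160 ....-++++++++++++++++++++++++###++++++++++++++-...........
[... 1169 characters left out ...]
++++++ 243
178 ++++++++++++++++++++++++++++++++++++++++++++++++++++++++++++ 243
179 ++++++++++++++++++++++++++++++++++++++++++++++++++++++++++++ 243
180 ++++++++++++++++++++++++++++++++++++++++++++++++++++++++++++ 243
181 ++++++++++++++++++++++++++++++++++++++++++++++++++++++++++++ 243
182 +++++++++++++++++++++++++++++++++++++++++++++++++++++++++++- 243
183 +++++++++++++++++++++++++++++++++++++++++++++++++++++++++-.. 243
184 ++++++++++++++++++++++++++++++++++++++++++++++++++++++++-... 243
185 ++++++++++++++++++++++++++++++++++++++++++++++++++++++-..... 243
186 ++++++++++++++++++++++++++++++++++++++++++++++++++++-....... 243
187 +++++++++++++++++++++++++++++++++++++++++++++++++++-........ 243
```

The side view puts the tip at (274,172). I triangulate it with the wrist ray at (258.3,216.5).

```bash
cat >> h.py <<'E'
def pose(n):
    d=np.load(f'pics/{n}.npz'); q=d['q']; return d['pos'],R.from_quat(np.r_[q[1:],q[0]]).as_matrix(),d
def wray(n,p):
    pos,Rw,d=pose(n); u=(np.array(p)-d['mtx'][:2,2])/d['mtx'][0,0]; th=np.hypot(*u); v=np.r_[u/th*np.sin(th),np.cos(th)]; M=d['mount']
    return pos+Rw@M[:3,3], Rw@M[:3,:3]@v
def cross(r1,r2):
    (o1,v1),(o2,v2)=r1,r2; s=np.linalg.lstsq(np.c_[v1,-v2],o2-o1,rcond=None)[0]; A=o1+v1*s[0];B=o2+v2*s[1]; return (A+B)/2,np.linalg.norm(A-B)
E
python3 - <<'E'
from h import *
np.set_printoptions(precision=4,suppress=True)
P,e=cross(wray('w6',(258.3,216.3)),ray('s6',(274,171.8)))
pos,Rw,_=pose('w6'); print(P,e,'tool',Rw.T@(P-pos))
# target: tip 22mm above the hole along n
yaw=np.radians(-6.8); n=np.array([-np.sin(np.radians(20))*np.cos(yaw),-np.sin(np.radians(20))*np.sin(yaw),np.cos(np.radians(20))])
H=np.array([.608,.124,.1075]); G=H+.03*n; print('n',n,'target',G,'move tool',Rw.T@(G-P)*100)
E
```

```text
[ 0.5463 -0.0739  0.1705] 0.00639192251547614 tool [-0.0147  0.0009  0.0749]
n [-0.3396  0.0405  0.9397] target [0.5978 0.1252 0.1357] move tool [-1.7085 20.4911  3.5214]
```

Emit:
{"api": "send_rows", "payload": {
  "steps": [-1,0,0,0,-3,-1,-0.5,3,0,0,-1,-0.5,4,0,0,-1,-0.4,4,0,0,-1,-0.3,4,0,0,-1,0,3,0,0,-1,0,2.5,1,0,-1,0,0,1,0,-1,0,0,0,0,-1,0,0,0,0,-1,0,0,0,0,-1,0,0,0,0]
}}

```text
clock: 9.1
position: [0.5744, 0.1244, 0.2255]
ee_rot: [0.001, 0.061, 0.998, -0.0]
contact_force: [0.7, -0.9, 0.0]
width: 0.0164
gripper_force: 59.8
```

Run:
```python
from h import *
np.set_printoptions(precision=4,suppress=True)
w=snap('wrist','w7'); s=get_state(); print(s['position'],s['ee_rot'],s['contact_force'],s['width'])
sd=snap('side','s7')
o=np.hstack([cv2.resize(w['color'][110:310,156:356],None,fx=2.5,fy=2.5,interpolation=cv2.INTER_CUBIC),np.pad(cv2.resize(sd['color'][75:175,200:275],None,fx=4,fy=4,interpolation=cv2.INTER_CUBIC),((0,100),(0,0),(0,0)))])
cv2.imwrite('pics/c7.png',o[:,:,::-1]);print(o.shape)
```

```text
[0.5743 0.1247 0.2254] [0.0005 0.0614 0.9981 0.    ] [-0.0932 -0.8417 -0.5968] 0.016415225392224137
(500, 800, 3)
```

View pics/c7.png

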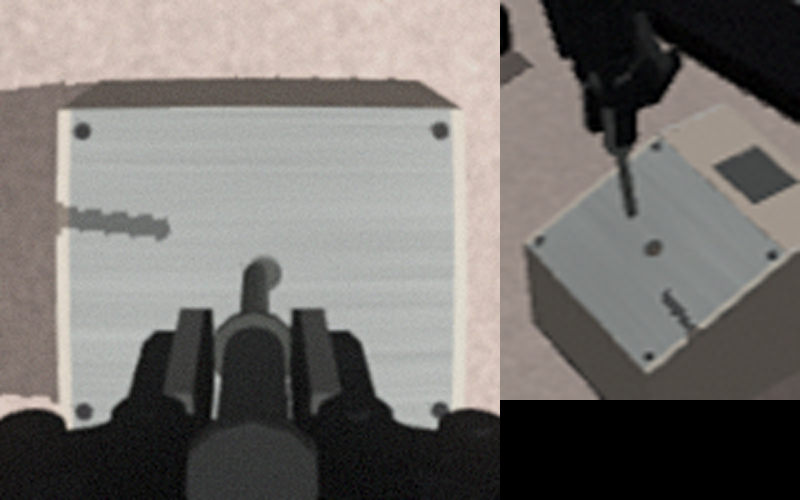

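The wrist view shows the tip at (258.4,214) with the hole just behind it at about (261.5,219). In the side view the tip is at (233.0,128.7) and the hole at (238.2,136.8). I triangulate both from the same two cameras and take the difference.

Run:
```python
from h import *
np.set_printoptions(precision=4,suppress=True)
pos,Rw,_=pose('w7')
T,e1=cross(wray('w7',(258.4,214.6)),ray('s7',(233,128.4)))
H,e2=cross(wray('w7',(261.5,219.0)),ray('s7',(238.2,136.9)))
print('tip',T,e1,'hole',H,e2,'tool tip',Rw.T@(T-pos)); print('tip->hole tool mm',Rw.T@(H-T)*1000)
# hole by wrist ray on z=.107 ; tip along wrist ray at tool z .075..0.085
o,v=wray('w7',(261.5,219.0)); print('hole@.107',o+v*(.107-o[2])/v[2])
o,v=wray('w7',(258.4,214.6))
for z in(.075,.08,.085):
    zz=pos[2]-z; print(z,o+v*(zz-o[2])/v[2])
# side only: tip with tool y equal => intersect side ray with plane tool-y = y0
g=cv2.imread('pics/s7.png')[75:175,200:275].astype(int).sum(2)//3
hole=[(x+200,y+75) for y in range(55,70) for x in range(30,46) if g[y,x]<125]; print('hole px',np.mean(hole,0),len(hole))
for y in range(46,68): print(y+75,''.join('#' if k<70 else '+' if k<100 else '-' if k<125 else '.' for k in g[y,22:48]),222)
```

```text
tip [0.5877 0.1238 0.1514] 0.006960777242810071 hole [0.6085 0.1249 0.107 ] 0.0035060373925085556 tool tip [-0.0132  0.0009  0.074 ]
tip->hole tool mm [-20.4572   3.6683  44.4453]
hole@.107 [0.6066 0.1254 0.107 ]
0.075 [0.5845 0.1248 0.1505]
0.08 [0.5865 0.1246 0.1455]
0.085 [0.5885 0.1244 0.1405]
hole px [237.6522 136.7391] 23
121 .......-###-.............. 222
122 ........+##-.............. 222
123 ........-##-.............. 222
124 ........-##+.............. 222
125 ........-###-............. 222
126 ........-###-............. 222
127 ........-+##-............. 222
128 .........+##-............. 222
129 .........-+-.............. 222
130 .......................... 222
131 .......................... 222
132 .......................... 222
133 .......................... 222
134 .......................... 222
135 ...............+++-....... 222
136 .............-+###+....... 222
137 .............-+#++-....... 222
138 .............-++#+-....... 222
139 ...............-.......... 222
140 .......................... 222
141 .......................... 222
142 .......................... 222
```

Emit:
{"api": "send_rows", "payload": {
  "steps": [-1,-0.7,0.1,0.5,0,-1,-0.7,0.1,1,0,-1,-0.5,0.1,1,0,-1,0,0,0.5,0,-1,0,0,0,0,-1,0,0,0,0,-1,0,0,0,0]
}}

```text
clock: 9.9
position: [0.5934, 0.1263, 0.1952]
ee_rot: [0.0, 0.061, 0.998, 0.0]
contact_force: [-0.1, -0.0, -0.7]
width: 0.0164
gripper_force: 59.8
```

Run:
```python
from h import *
np.set_printoptions(precision=4,suppress=True)
w=snap('wrist','w8'); s=get_state(); print(s['position'],s['contact_force'])
sd=snap('side','s8')
g=w['color'].astype(int).sum(2)//3
for v in range(202,240): print(v,''.join('#' if k<75 else '+' if k<110 else '-' if k<140 else '.' for k in g[v,236:284]),236)
g=sd['color'].astype(int).sum(2)//3
for v in range(118,144): print(v,''.join('#' if k<70 else '+' if k<100 else '-' if k<125 else '.' for k in g[v,222:252]),222)
```

```text
[0.5934 0.1263 0.1953] [ 0.59   -0.2609 -0.544 ]
202 ................................................ 236
203 ................................................ 236
204 ................................................ 236
205 ...................-----........................ 236
206 .................--++++---...................... 236
207 ................-++++++++--..................... 236
208 ----...........-++++++++++--.................... 236
209 -----.....-...-+++++++++++++.................... 236
210 ++-+-------...++++++++++++++-................... 236
211 -+---++--+----++++++++++++++-................... 236
212 -+------+--+++++++++++++++++-................... 236
213 -----------+++++++++++++++++-................... 236
214 -+---------+++++++++++++++++-................... 236
215 +++---+----++-++++++###+++++-................... 236
216 -----------+---++++######+++-................... 236
217 .....--------.--++########+-.................... 236
218 .....------....-++########+..................... 236
219 ................-########++..................... 236
220 .................+###
[... 1428 characters left out ...]
26 .............-##-............. 222
127 .............-##-............. 222
128 .............-##+............. 222
129 .............-###-............ 222
130 .............-###-............ 222
131 .............-+##-............ 222
132 ..............-##-............ 222
133 ..............-##-............ 222
134 .............................. 222
135 ..............-+++-........... 222
136 .............-+###-........... 222
137 .............-+#+++-.......... 222
138 .............-++++#+-......... 222
139 .................-##-......... 222
140 .................-#+++-....... 222
141 ..................-#+#-....... 222
142 ...................-#++-...... 222
143 ...................-###-...... 222
```

Run:
```python
from h import *
np.set_printoptions(precision=4,suppress=True)
pos,Rw,_=pose('w8')
T,e1=cross(wray('w8',(258,216.2)),ray('s8',(237.6,133.2)))
H,e2=cross(wray('w8',(257.2,212)),ray('s8',(238,136.9)))
print('tip',T,e1,'hole',H,e2,'tool tip',Rw.T@(T-pos)); print('tip->hole tool mm',Rw.T@(H-T)*1000)
```

```text
tip [0.6066 0.1256 0.1215] 0.004576145309400277 hole [0.6078 0.1249 0.1075] 0.003402850335295173 tool tip [-0.0132  0.0009  0.0737]
tip->hole tool mm [-1.2887 -0.4923 14.0272]
```

The hole triangulates to z = 0.1075, which matches the expected 107 mm. The tip is about 14 mm above it and nearly aligned. I close most of the gap and check again.

Emit:
{"api": "send_rows", "payload": {
  "steps": [-1,-0.1,-0.05,0.4,0,-1,0,0,0.4,0,-1,0,0,0.1,0,-1,0,0,0,0,-1,0,0,0,0],
  "newtons": 40
}}

```text
clock: 10.5
position: [0.5942, 0.1256, 0.1857]
ee_rot: [-0.0, 0.061, 0.998, 0.0]
contact_force: [-0.1, -0.6, -1.2]
width: 0.0164
gripper_force: 59.8
```

Run:
```python
from h import *
np.set_printoptions(precision=4,suppress=True)
w=snap('wrist','w9'); s=get_state(); print(s['position'],s['contact_force'],s['width'])
sd=snap('side','s9')
g=w['color'].astype(int).sum(2)//3
for v in range(198,236): print(v,''.join('#' if k<75 else '+' if k<110 else '-' if k<140 else '.' for k in g[v,236:284]),236)
g=sd['color'].astype(int).sum(2)//3
for v in range(122,144): print(v,''.join('#' if k<70 else '+' if k<100 else '-' if k<125 else '.' for k in g[v,222:252]),222)
```

```text
[0.5943 0.1257 0.1859] [0.4821 0.2967 0.1787] 0.016618268121528577
198 ................................................ 236
199 ................................................ 236
200 ................................................ 236
201 ................................................ 236
202 ................................................ 236
203 ................................................ 236
204 ................................................ 236
205 ................................................ 236
206 ................................................ 236
207 ................................................ 236
208 ....................------...................... 236
209 .................---++++---..................... 236
210 .....--.........--++++++++--.................... 236
211 --------......-+++++++++++++-................... 236
212 -+---+--...-+++++++++++++++++................... 236
213 -+-+-++----++++++++++++++++++-.................. 236
214 +---++-+-+-+++++++++++++++++++.................. 236
215 ---------+-++++++++++##+++++++.................. 236
216 ---
[... 1290 characters left out ...]
26 .............-##-............. 222
127 .............-##-............. 222
128 .............-##+............. 222
129 .............-###-............ 222
130 .............-###-............ 222
131 ..............+##-............ 222
132 ..............-##-............ 222
133 ..............-##-............ 222
134 ..............-##+-........... 222
135 ..............-###-........... 222
136 .............-+###-........... 222
137 .............-+#+##-.......... 222
138 .............-+++##-.......... 222
139 ...............-.-#+-......... 222
140 .................-##+-........ 222
141 ..................-#++-....... 222
142 ...................-#++-...... 222
143 ...................-#++-...... 222
```

The tip at (258,216) sits inside the hole's outline, whose centre is about (258,215) at 4–5 mm gap. I descend slowly, watching the force.

Emit:
{"api": "send_rows", "payload": {
  "steps": [-1,0,0,0.2,0,-1,-0.03,0,0.2,0,-1,-0.03,0,0.2,0,-1,-0.03,0,0.2,0,-1,0,0,0,0]
}}

```text
clock: 11.1
position: [0.5949, 0.1255, 0.1774]
ee_rot: [-0.0, 0.061, 0.998, -0.0]
contact_force: [-0.5, 1.4, -0.8]
width: 0.0168
gripper_force: 59.8
```

Emit:
{"api": "send_rows", "payload": {
  "steps": [-1,-0.04,0,0.2,0,-1,-0.04,0,0.2,0,-1,-0.04,0,0.2,0,-1,0,0,0,0],
  "newtons": 35
}}

```text
clock: 11.5
position: [0.5961, 0.1253, 0.1714]
ee_rot: [-0.0, 0.061, 0.998, -0.0]
contact_force: [0.3, 0.2, -1.0]
width: 0.0161
gripper_force: 59.8
```

Run:
```python
from h import *
np.set_printoptions(precision=4,suppress=True)
w=snap('wrist','w10'); s=get_state(); print(s['position'],s['contact_force'],s['moment'],s['width'],s['gripper_force'])
g=w['color'].astype(int).sum(2)//3
for v in range(202,240): print(v,''.join('#' if k<75 else '+' if k<110 else '-' if k<140 else '.' for k in g[v,236:284]),236)
```

```text
[0.5962 0.1253 0.1716] [-0.0408  0.5612 -0.2982] [-0.0374 -0.0017 -0.0094] 0.016577466441505047 59.80302035808563
202 ................................................ 236
203 ................................................ 236
204 ................................................ 236
205 ................................................ 236
206 ................................................ 236
207 ................................................ 236
208 ................................................ 236
209 ................................................ 236
210 ................................................ 236
211 ................................................ 236
212 ....................-.---....................... 236
213 ..................---------..................... 236
214 .................-++++++++--.................... 236
215 ---.............-+++###++++--................... 236
216 ++--...........-+++#######+++-.................. 236
217 -++-..-------.-+++########++++.................. 236
218 +-----+-+++++-+++#########++++-................. 236
219 --+---+++-+++
[... 479 characters left out ...]
............ 236
228 ................+#########+-.................... 236
229 ................+#########+-.................... 236
230 ................+#########+-.................... 236
231 ................+#########+-.................... 236
232 ................+#########+-.................... 236
233 ---+-...........+##########-........--+-+------- 236
234 #####...........+##########+........-########### 236
235 #####-.......--+############+-......-########### 236
236 #####-......+#####+++++++#####+-....-########### 236
237 #####-.....+###++++++++++++++##+-...-########### 236
238 #####-....+##++++++++++++++++++#+-..-########### 236
239 #####-...+##++++++++++++++++++++#+-.+########### 236
```

There's no contact yet, and the shaft is going into the hole at (258,219). Now I tilt the key toward the hole axis, moving tool +x while descending slightly and watching the lateral force.

Emit:
{"api": "send_rows", "payload": {
  "steps": [-1,0.1,0,0.1,0,-1,0.1,0,0.1,0,-1,0.1,0,0.1,0,-1,0.1,0.02,0.05,0,-1,0,0,0,0]
}}

```text
clock: 12.05
position: [0.5922, 0.126, 0.1683]
ee_rot: [-0.0, 0.061, 0.998, -0.0]
contact_force: [-1.5, 0.3, -1.2]
width: 0.0165
gripper_force: 59.7
```

Emit:
{"api": "send_rows", "payload": {
  "steps": [-1,0.1,0,0.05,0,-1,0.1,0,0.05,0,-1,0.1,0.02,0.05,0,-1,0.1,0,0.05,0,-1,0,0,0,0]
}}

```text
clock: 12.55
position: [0.5883, 0.1267, 0.1663]
ee_rot: [0.0, 0.061, 0.998, -0.0]
contact_force: [1.0, -0.8, 0.3]
width: 0.0168
gripper_force: 59.4
```

Run:
```python
from h import *
np.set_printoptions(precision=4,suppress=True)
w=snap('wrist','w11'); s=get_state(); print(s['position'],s['contact_force'],s['moment'],s['width'],s['gripper_force'])
g=w['color'].astype(int).sum(2)//3
for v in range(204,252): print(v,''.join('#' if k<75 else '+' if k<110 else '-' if k<140 else '.' for k in g[v,236:284]),236)
```

```text
[0.5885 0.1267 0.1663] [ 0.5729 -0.8191 -0.1408] [-0.137  -0.0678 -0.0097] 0.016131373600971766 59.46317732334137
204 ................................................ 236
205 ................................................ 236
206 ................................................ 236
207 ................................................ 236
208 ................................................ 236
209 ................................................ 236
210 ................................................ 236
211 ................................................ 236
212 ................................................ 236
213 ................................................ 236
214 ................................................ 236
215 ................................................ 236
216 ................................................ 236
217 ................................................ 236
218 ................................................ 236
219 ................................................ 236
220 ................................................ 236
221 .............
[... 1049 characters left out ...]
+########### 236
240 #####-......-++####+++++#####+-.....+########### 236
241 #####+.....-+###++++++++++++###-....+########### 236
242 #####+....-+##++++++++++++++++##+...+########### 236
243 #####+...-+#+++++++++++++++++++#+-..+########### 236
244 #####+..-+#++++++++++#++++++++++#+--+########### 236
245 #####+.-##++++++###########++++++##+############ 236
246 #####+-+#+++++###############++++++############# 236
247 #####+++#+++++################+++++############# 236
248 ######++++++###################++++############# 236
249 ######+++++#####################+++############# 236
250 ######+++++######################++############# 236
251 #######+++########################+############# 236
```

The key is tilting with the hole: the collar moved from v 235 to 240, about 10°, with lateral force around 1 N. Carrying on.

Emit:
{"api": "send_rows", "payload": {
  "steps": [-1,0.1,0,0.05,0,-1,0.1,0,0.05,0,-1,0.1,0.02,0.05,0,-1,0.1,0,0.05,0,-1,0.1,0.01,0.05,0,-1,0.1,0,0.05,0,-1,0,0,0,0]
}}

```text
clock: 13.3
position: [0.5824, 0.1277, 0.1633]
ee_rot: [0.0, 0.061, 0.998, 0.0]
contact_force: [0.3, -1.2, 0.6]
width: 0.0164
gripper_force: 58.9
```

Run:
```python
from h import *
np.set_printoptions(precision=4,suppress=True)
w=snap('wrist','w12'); s=get_state(); print(s['position'],s['contact_force'],s['moment'],s['width'],s['gripper_force'])
g=w['color'].astype(int).sum(2)//3
for v in range(226,260): print(v,''.join('#' if k<75 else '+' if k<110 else '-' if k<140 else '.' for k in g[v,236:284]),236)
```

```text
[0.5825 0.1277 0.1634] [ 0.8814 -1.0199  0.4092] [-0.1723 -0.1722 -0.025 ] 0.01638564380152761 58.89340102672577
226 ................................................ 236
227 ................................................ 236
228 ................................................ 236
229 ................................................ 236
230 --..--.......................................... 236
231 ----++-......................................... 236
232 ++++++--..-.--.................................. 236
233 +###+++----++-..--------.............-+--------+ 236
234 #####++--+++++--+###++++--..........-########### 236
235 #####++-++-++++++#######++-.........-########### 236
236 #####++--++-+++++#########+-........-########### 236
237 #####++++++++++++#########++-.......-########### 236
238 ######+---+++++++#########+++.......-########### 236
239 ######++++++++++###########++-......+########### 236
240 ######-+++++++++##########+++-......+########### 236
241 #####+.--+++++++###########++-......+########### 236
242 #####-..---.-+++##########+++-......+########### 236
243 #####-......-+
[... 250 characters left out ...]
+########### 236
248 #####+...-+#+++++++++++++++++++#+-..+########### 236
249 #####+..-##+++++++++++++++++++++#+--+########### 236
250 #####+.-##++++++##########+++++++#++############ 236
251 #####+-+#+++++##############++++++############## 236
252 #####++++++++#################+++++############# 236
253 ######++++++###################++++############# 236
254 #######++++#####################+++############# 236
255 ######+++++######################++############# 236
256 ######++++#######################++############# 236
257 #######+++#######################+++############ 236
258 ######+++########################+-+############ 236
259 ######+++########################+--############ 236
```

The lean is now about 17–18° (geometry from the grip to the hole gives 18.7°) and the tip is about 16 mm deep. Now I push along the hole axis in small steps, watching for the striker's ~6 N.

Emit:
{"api": "send_rows", "payload": {
  "steps": [-1,-0.03,0,0.1,0,-1,-0.03,0,0.1,0,-1,-0.03,0,0.1,0,-1,0,0,0,0]
}}

```text
clock: 13.75
position: [0.5834, 0.1277, 0.16]
ee_rot: [-0.0, 0.061, 0.998, 0.0]
contact_force: [1.1, -0.5, 0.2]
width: 0.0163
gripper_force: 58.9
```

Emit:
{"api": "send_rows", "payload": {
  "steps": [-1,-0.03,0,0.1,0,-1,-0.03,0,0.1,0,-1,0,0,0,0]
}}

```text
clock: 14.05
position: [0.584, 0.1276, 0.1581]
ee_rot: [-0.0, 0.061, 0.998, 0.0]
contact_force: [-0.0, -0.5, -0.7]
width: 0.0163
gripper_force: 59.0
```

Emit:
{"api": "send_rows", "payload": {
  "steps": [-1,-0.03,0,0.1,0,-1,-0.03,0,0.1,0,-1,0,0,0,0]
}}

```text
clock: 14.35
position: [0.5848, 0.1276, 0.1569]
ee_rot: [0.0, 0.061, 0.998, 0.0]
contact_force: [0.0, -0.9, 3.6]
width: 0.0166
gripper_force: 58.5
```

Emit:
{"api": "send_rows", "payload": {
  "steps": [-1,-0.03,0,0.1,0,-1,-0.03,0,0.1,0,-1,0,0,0,0]
}}

```text
clock: 14.65
position: [0.5855, 0.1276, 0.1557]
ee_rot: [0.001, 0.061, 0.998, 0.0]
contact_force: [-0.3, -1.7, 7.8]
width: 0.0166
gripper_force: 57.9
```

Striker contact: the force rose to about 8 N. I continue in 1 mm steps.

Emit:
{"api": "send_rows", "payload": {
  "steps": [-1,-0.03,0,0.1,0,-1,-0.03,0,0.1,0,-1,0,0,0,0]
}}

```text
clock: 14.95
position: [0.5862, 0.1276, 0.154]
ee_rot: [0.001, 0.061, 0.998, 0.0]
contact_force: [-1.0, -0.3, 8.9]
width: 0.0162
gripper_force: 57.8
```

Emit:
{"api": "send_rows", "payload": {
  "steps": [-1,-0.03,0,0.1,0,-1,0,0,0,0]
}}

```text
clock: 15.15
position: [0.5865, 0.1276, 0.1531]
ee_rot: [0.001, 0.061, 0.998, 0.0]
contact_force: [-1.5, -1.0, 9.2]
width: 0.0165
gripper_force: 57.7
```

Run:
```python
from h import *
np.set_printoptions(precision=4,suppress=True)
t=snap('top','t13'); s=get_state(); print(s['position'],s['contact_force'])
a=cv2.imread('pics/top0.png').astype(int);b=t['color'][:,:,::-1].astype(int)
d=(abs(a-b).sum(2)>60)[60:112,160:260]
for r in range(0,52,2): print(60+r,''.join('#' if x else '.' for x in d[r]))
```

```text
[0.5865 0.1276 0.1531] [-1.6562 -0.8191  9.8756]
60 .......................##..#####..#.###..##..###.#..###..###..#.###.#.#...#.#.###..##.##########.###
62 ......................###########.##...###.##.#..#.##.###..##.#...#...##.#.###..##.###..#.#####.####
64 .......................##.#######.###.#.#...########..####.##..#.#.####..##.#...##...###########.#.#
66 .................#....#.##.###.#.###.##.#.#.###...#.###.##.#.#..#.##.##..#.####..##...#.#.###..###..
68 ..###..#.#..#.#####...#####.#.#.#.#..##.####......###...#.#####.#.###.##..######.....##.###.#####.##
70 ####.######....#.##..###.##.#####..##..#.##.####.#.#.###.#..##..##...####.####.#.####.##.#..####..#.
72 ###.##.##.##..##.##.#.#..#.##...##.####.#..######..##.#.##..###.....#..#####.##..###.##.#.#.#..#####
74 .#.##.#.#.#.######.#.###.#..#...#####.###.##.###..#.#.####..##...###..#.###.####.##....######.###.#.
76 ##.#####..##..####.#.##...###...#..#..#####..#.#.##.#..####.#.#.##.#####..#####.####..##..####.#####
78 ..#.#..###..#.###..#..##....##..#..##...#..###.#.#.#.##....##.#.#######.#.#..##.##.########.#.###.##
80 .####.#.
[... 958 characters left out ...]
..##.#.####.####..######.#####..###.#.######.######..####...########..
100 ..##..#.#..#.#....#...###...#..##..#.#.#.....#.#...##.#...#..#..##########.########.#.##.#.##.###.##
102 ...#..#....##....#.............#.#.....#..#.#...######.##..###.####.####.#..####...###.###.##.######
104 ........##.......#....#########...#.#.#.#.##.###..####.#.##.###..#######.#.##.#.#.###....#######.###
106 ..#.#..#...........##############..####....###..#...###...######.####.####.#..##..#.############.###
108 .....#############################...##.##...#.#..##.##..###..######..##..#.##############.######.##
110 ####################################.....####.####.##.###.###.#.#.#..#####.###...###..####.#....####
```

About 4.7 mm pressed at about 9.5 N. One more millimetre or so, then check the drawer with smoothed brightness profiles.

Emit:
{"api": "send_rows", "payload": {
  "steps": [-1,-0.03,0,0.1,0,-1,0,0,0,0,-1,0,0,0,0]
}}

```text
clock: 15.5
position: [0.5868, 0.1275, 0.1522]
ee_rot: [0.001, 0.061, 0.998, 0.0]
contact_force: [-1.3, -0.7, 10.3]
width: 0.0165
gripper_force: 57.7
```

```bash
cat > dr.py <<'E'
from h import *
import sys
n=sys.argv[1]
t=snap('top',n); s=get_state(); print(s['position'],s['contact_force'])
a=cv2.imread('pics/top0.png').astype(int);b=t['color'][:,:,::-1].astype(int)
f=lambda i:[int(i[r,185:200].mean()) for r in range(70,116,2)]
print(f(a));print(f(b))
E
python3 dr.py t14
```

```text
[0.58680364 0.12754607 0.15223863] [-1.94402719 -0.06975145  9.41151962]
[138, 140, 141, 141, 141, 141, 142, 139, 140, 143, 142, 141, 141, 141, 140, 141, 141, 141, 147, 149, 149, 145, 144]
[159, 161, 161, 161, 161, 161, 162, 159, 160, 163, 162, 161, 161, 162, 160, 160, 160, 131, 118, 111, 99, 86, 77]
```

Not out yet. I press on gently.

Emit:
{"api": "send_rows", "payload": {
  "steps": [-1,-0.03,0,0.1,0,-1,0,0,0,0,-1,0,0,0,0]
}}

```text
clock: 15.85
position: [0.5871, 0.1276, 0.151]
ee_rot: [0.001, 0.061, 0.998, 0.0]
contact_force: [-0.9, -0.5, 8.8]
width: 0.0164
gripper_force: 57.8
```

```bash
python3 dr.py t15
```

```text
[0.5870297  0.12754863 0.15095454] [-0.86903022 -0.28657616  8.75771693]
[138, 140, 141, 141, 141, 141, 142, 139, 140, 143, 142, 141, 141, 141, 140, 141, 141, 141, 147, 149, 149, 145, 144]
[160, 162, 162, 162, 162, 163, 163, 160, 161, 164, 164, 162, 162, 153, 105, 80, 82, 67, 97, 109, 96, 83, 74]
```

The drawer is moving out. I hold still.

Emit:
{"api": "send_rows", "payload": {
  "steps": [-1,0,0,0,0,-1,0,0,0,0,-1,0,0,0,0,-1,0,0,0,0,-1,0,0,0,0,-1,0,0,0,0,-1,0,0,0,0,-1,0,0,0,0,-1,0,0,0,0,-1,0,0,0,0]
}}

```text
clock: 16.9
position: [0.5871, 0.1275, 0.151]
ee_rot: [0.001, 0.061, 0.998, 0.0]
contact_force: [-1.5, -1.0, 8.9]
width: 0.0164
gripper_force: 57.8
```

```bash
python3 dr.py t16
python3 - <<'E'
from h import *
print('front edge x if out 60, px row:')
d=np.load('pics/top0.npz');T=d['T'];K=d['mtx']
H=np.array([.6078,.1249,0]);ex=np.array([.993,-.118,0]);ey=np.array([.118,.993,0])
# ridge (cabinet x=+30mm) ~ mid screws + few mm: mid ridge from the top view
rm=np.array([.6645,.115,0])
for o in(0,.03,.045,.06):
    P=rm+ex*(.06+o)+ey*.04+[0,0,.09]; c=T[:3,:3].T@(P-T[:3,3]); print(o,(K@c/c[2])[:2])
E
```

```text
[0.58703769 0.12750572 0.15094538] [-2.40064522 -1.23523189  8.27218529]
[138, 140, 141, 141, 141, 141, 142, 139, 140, 143, 142, 141, 141, 141, 140, 141, 141, 141, 147, 149, 149, 145, 144]
[161, 162, 163, 162, 162, 163, 164, 146, 106, 86, 96, 105, 112, 125, 122, 123, 120, 98, 107, 108, 96, 82, 74]
front edge x if out 60, px row:
0 [196.81060203 111.26650781]
0.03 [198.50881813  99.26257543]
0.045 [199.35628584  93.27220404]
0.06 [200.20266282  87.28954262]
```

The drawer edge is at row 85 (60 mm out predicts about 87), so it is fully out. I withdraw along the hole axis.

Emit:
{"api": "send_rows", "payload": {
  "steps": [-1,0.07,0,-0.2,0,-1,0.14,0,-0.4,0,-1,0.14,0,-0.4,0,-1,0.18,0,-0.5,0,-1,0.18,0,-0.5,0,-1,0.18,0,-0.5,0,-1,0.18,0,-0.5,0,-1,0.18,0,-0.5,0,-1,0,0,-1,0,-1,0,0,-1.5,0,-1,0,0,-1.5,0,-1,0,0,-1.5,0]
}}

```text
clock: 18.15
position: [0.574, 0.1289, 0.2405]
ee_rot: [-0.0, 0.061, 0.998, 0.0]
contact_force: [0.4, -0.1, -0.4]
width: 0.0165
gripper_force: 59.9
```

```bash
python3 - <<'E'
from h import *
np.set_printoptions(precision=4,suppress=True)
w=snap('wrist','w20'); s=get_state(); print(s['position'],s['ee_rot'],s['contact_force'],s['width'],s['gripper_force'])
g=w['color'].astype(int).sum(2)//3
for v in range(200,262,1): print(v,''.join('#' if k<75 else '+' if k<110 else '-' if k<140 else '.' for k in g[v,236:284]),236)
E
python3 dr.py t21
```

```text
[0.5755 0.1291 0.2433] [0.0025 0.0607 0.9982 0.0006] [1.1934 0.2324 1.0528] 0.016679002376471457 59.86174464225769
200 ................................................ 236
201 ................................................ 236
202 ................................................ 236
203 ................................................ 236
204 ................................................ 236
205 ................................................ 236
206 ................................................ 236
207 ................................................ 236
208 ....................---......................... 236
209 .................--+++---....................... 236
210 ................-+++++++--...................... 236
211 ...............-++++++++++-..................... 236
212 ...............++++++++++++..................... 236
213 ..............-++++++++++++-.................... 236
214 ..............-++++++++++++-.................... 236
215 ..............-+++++##+++++-.................... 236
216 ..............-+++######++-..................... 236
217 ............
[... 2151 characters left out ...]
55 ######++######################################## 236
256 #######+######################################## 236
257 #######+######################################## 236
258 ######++######################################## 236
259 ######++##########################++############ 236
260 #####+.-##########################--############ 236
261 #####+..##########################--############ 236
[0.57547248 0.12906913 0.24210211] [-0.47687865 -0.11686306 -0.37045064]
[138, 140, 141, 141, 141, 141, 142, 139, 140, 143, 142, 141, 141, 141, 140, 141, 141, 141, 147, 149, 149, 145, 144]
[158, 159, 160, 159, 159, 160, 160, 144, 104, 85, 94, 103, 110, 122, 119, 120, 119, 120, 153, 167, 167, 161, 154]
```

The drawer stays out and the key is clear, tip at (257,215) and leaning 8° again. Heading back over the stand's middle hole.

Emit:
{"api": "send_rows", "payload": {
  "steps": [-1,0,0,0,3,-1,-0.2,-2.5,0,0,-1,-0.2,-4,0,0,-1,-0.2,-4,0,0,-1,-0.2,-4,0,0,-1,-0.2,-4,0,0,-1,-0.2,-4,0,0,-1,-0.2,-4,0,0,-1,-0.2,-4,0,0,-1,-0.2,-3.4,0,0,-1,0,-2,0,0,-1,0,0,0,0]
}}

```text
clock: 19.45
position: [0.529, -0.2305, 0.2384]
ee_rot: [-0.001, 0.089, 0.996, -0.0]
contact_force: [-0.3, -0.1, -0.4]
width: 0.0164
gripper_force: 59.9
```

Emit:
{"api": "send_rows", "payload": {
  "steps": [-1,0,0,1,0,-1,0,0,1,0,-1,0,0,0.5,0,-1,0,0,0,0,-1,0,0,0,0]
}}

```text
clock: 19.95
position: [0.53, -0.2272, 0.2141]
ee_rot: [-0.0, 0.086, 0.996, 0.0]
contact_force: [0.6, 0.1, -0.5]
width: 0.0164
gripper_force: 59.8
```

```bash
cat > lk.py <<'E'
from h import *
import sys
np.set_printoptions(precision=4,suppress=True)
n=sys.argv[1]; v0,v1=int(sys.argv[2]),int(sys.argv[3])
w=snap('wrist','w'+n); sd=snap('side','s'+n); s=get_state(); print(s['position'],s['ee_rot'],s['contact_force'],s['width'])
g=w['color'].astype(int).sum(2)//3
for v in range(v0,v1): print(v,''.join('#' if k<60 else '+' if k<90 else '-' if k<120 else '.' for k in g[v,222:294]),222)
E
python3 lk.py 22 170 240
```

```text
[ 0.5302 -0.2277  0.2146] [ 0.0004  0.0865  0.9963 -0.0001] [ 0.8504 -0.4518 -0.3604] 0.016577820003386527
170 -...-.-................................................................. 222
171 ..-------............................................................... 222
172 -.-------............................................................... 222
173 ...------............................................................... 222
174 --.------............................................................... 222
175 .....----............................................................... 222
176 ....--.-................................................................ 222
177 .....-.-................................................................ 222
178 .....-.................................................................. 222
179 ........................................................................ 222
180 .....-.................................................................. 222
181 .....-.--............................................................... 222
182 .......--........
[... 3976 characters left out ...]
--++++#######++++-.............................. 222
232 ............-------------+++++########+++-.............................. 222
233 ...........-+++++#+-------+++########+++--.........------............... 222
234 ......-++++#+++####+-----+++###########+++.........####++++++++......... 222
235 ......+####+#######+-----+######+++++++#+++-......-####+#++++++-........ 222
236 ......+#+++++++####+-----+###+++++++++++++#+-.....-####++++++++-........ 222
237 ......++#+++++#####+----+++++++++++++++++++++-....-####+++++++#+........ 222
238 .....-+++++++++####+---++#+++++++++++-++++++++-...-####+++++++++........ 222
239 .....-++#++++######+--++++++-+-++++++++++++++++-..-####+++++++++-....... 222
```

The wrist view shows the empty hole at (257.5,191) and the tip at (257,216.3). Computing the offset.

```bash
cat > off.py <<'E'
from h import *
import sys
np.set_printoptions(precision=4,suppress=True)
n=sys.argv[1]; h=eval(sys.argv[2]); t=eval(sys.argv[3])
pos,Rw,_=pose(n)
o,v=wray(n,h); H=o+v*(.07-o[2])/v[2]
for z in (.0715,.0745,.0775):
    o,v=wray(n,t); T=o+v*(pos[2]-z-o[2])/v[2]; print(z,'tip',T,'hole',H,'tip->hole tool mm',Rw.T@(H-T)*1000)
E
python3 off.py w22 '(257.4,191)' '(257.2,217)'
```

```text
0.0715 tip [ 0.5405 -0.2283  0.1426] hole [ 0.5419 -0.2281  0.07  ] tip->hole tool mm [-1.3521  0.4116 72.5777]
0.0745 tip [ 0.5417 -0.2285  0.1396] hole [ 0.5419 -0.2281  0.07  ] tip->hole tool mm [-0.1256  0.4013 69.5781]
0.0775 tip [ 0.5429 -0.2287  0.1366] hole [ 0.5419 -0.2281  0.07  ] tip->hole tool mm [ 1.1009  0.3909 66.5785]
```

Emit:
{"api": "send_rows", "payload": {
  "steps": [-1,0,0.03,1.5,0,-1,0,0,1.5,0,-1,0,0,1.5,0,-1,0,0,1,0,-1,0,0,0.5,0,-1,0,0,0,0,-1,0,0,0,0]
}}

```text
clock: 20.75
position: [0.5304, -0.2279, 0.1549]
ee_rot: [0.001, 0.087, 0.996, -0.0]
contact_force: [-0.6, -0.1, 0.1]
width: 0.0165
gripper_force: 59.8
```

```bash
python3 lk.py 23 195 236
```

```text
[ 0.5305 -0.228   0.1551] [ 0.0007  0.0868  0.9962 -0.0003] [ 0.3607 -0.2151 -1.0927] 0.016547991232752222
195 ----.................................................................... 222
196 ----.................................................................... 222
197 ----.................................................................... 222
198 .---.................................................................... 222
199 .---.................................................................... 222
200 ..-..................................................................... 222
201 ........................................................................ 222
202 ........................................................................ 222
203 ........................................................................ 222
204 ...-.................................................................... 222
205 ..-................................--................................... 222
206 .-...............................--++---................................ 222
207 .................
[... 1627 characters left out ...]
......-######+++-............................... 222
228 --.--.........................+######+++-............................... 222
229 .----.........................+######+++-............................... 222
230 -.---.........................+#######++-............................... 222
231 ..---.........................+######+++-............................... 222
232 -----.........................+#######++-............................... 222
233 ---.---------------...........+####+#++++..........----...-.---......... 222
234 .-----++++#++++###+..........-########+++.........-####++++++++-........ 222
235 --.--++##+##+######.........-+####++++##++-.......-#####+###+++-........ 222
```

```bash
python3 off.py w23 '(258.4,211.5)' '(257,217)'
```

```text
0.0715 tip [ 0.5409 -0.2293  0.0834] hole [ 0.5417 -0.2282  0.07  ] tip->hole tool mm [-0.5894  1.1784 13.3675]
0.0745 tip [ 0.5421 -0.2295  0.0804] hole [ 0.5417 -0.2282  0.07  ] tip->hole tool mm [ 0.6378  1.1702 10.3661]
0.0775 tip [ 0.5433 -0.2297  0.0774] hole [ 0.5417 -0.2282  0.07  ] tip->hole tool mm [1.865  1.162  7.3648]
```

Emit:
{"api": "send_rows", "payload": {
  "steps": [-1,0,0.1,0.2,0,-1,0,0,0.4,0,-1,0,0,0.3,0,-1,-0.04,0,0.3,0,-1,-0.04,0,0.3,0,-1,-0.04,0,0.3,0,-1,0,0,0,0]
}}

```text
clock: 21.55
position: [0.5311, -0.2268, 0.1357]
ee_rot: [-0.0, 0.087, 0.996, 0.0]
contact_force: [0.2, 0.1, -1.5]
width: 0.0168
gripper_force: 59.9
```

No contact, and the tip is about 9 mm inside the hole. I continue down while straightening.

Emit:
{"api": "send_rows", "payload": {
  "steps": [-1,-0.12,0,0.3,0,-1,-0.12,0,0.3,0,-1,-0.12,0,0.3,0,-1,-0.1,0,0.3,0,-1,-0.1,0,0.3,0,-1,-0.1,0,0.3,0,-1,0,0,0,0]
}}

```text
clock: 22.25
position: [0.5376, -0.2279, 0.1177]
ee_rot: [-0.0, 0.087, 0.996, 0.0]
contact_force: [-0.2, -1.0, -0.5]
width: 0.0167
gripper_force: 60.0
```

Emit:
{"api": "send_rows", "payload": {
  "steps": [-1,-0.06,0,0.3,0,-1,-0.06,0,0.3,0,-1,-0.06,0,0.3,0,-1,-0.06,0,0.3,0,-1,-0.06,0,0.3,0,-1,-0.06,0,0.3,0,-1,0,0,0,0]
}}

```text
clock: 22.95
position: [0.541, -0.2285, 0.0997]
ee_rot: [-0.0, 0.087, 0.996, 0.0]
contact_force: [-1.1, 0.1, -2.4]
width: 0.0166
gripper_force: 60.0
```

Emit:
{"api": "send_rows", "payload": {
  "steps": [-1,-0.03,0,0.3,0,-1,-0.03,0,0.3,0,-1,-0.02,0,0.3,0,-1,0,0,0.3,0,-1,0,0,0.2,0,-1,0,0,0,0]
}}

```text
clock: 23.55
position: [0.5419, -0.2286, 0.0858]
ee_rot: [-0.0, 0.087, 0.996, 0.0]
contact_force: [-0.7, -0.3, -1.4]
width: 0.0166
gripper_force: 60.1
```

Emit:
{"api": "send_rows", "payload": {
  "steps": [-1,0,0,0.1,0,-1,0,0,0.1,0,-1,0,0,0,0]
}}

```text
clock: 23.85
position: [0.5421, -0.2288, 0.0842]
ee_rot: [-0.0, 0.087, 0.996, 0.0]
contact_force: [-1.2, -0.7, -0.2]
width: 0.0162
gripper_force: 60.0
```

Emit:
{"api": "send_rows", "payload": {
  "steps": [-1,0,0,0.1,0,-1,0,0,0.1,0,-1,0,0,0,0]
}}

```text
clock: 24.15
position: [0.5421, -0.2288, 0.0822]
ee_rot: [-0.0, 0.087, 0.996, 0.0]
contact_force: [-1.1, -0.7, -0.3]
width: 0.0163
gripper_force: 59.9
```

Emit:
{"api": "send_rows", "payload": {
  "steps": [-1,0,0,0.1,0,-1,0,0,0.1,0,-1,0,0,0,0]
}}

```text
clock: 24.45
position: [0.5429, -0.2289, 0.0814]
ee_rot: [0.001, 0.087, 0.996, -0.0]
contact_force: [-1.6, 0.2, 6.2]
width: 0.0165
gripper_force: 59.2
```

```bash
python3 lk.py 25 228 250
python3 - <<'E'
from h import *
w=cv2.imread('pics/w25.png');s=cv2.imread('pics/s25.png')
o=np.hstack([cv2.resize(w[180:384,156:356],(400,408)),cv2.resize(s[185:287,270:370],(400,408))]);cv2.imwrite('pics/c25.png',o)
E
```

```text
[ 0.5428 -0.2289  0.0814] [ 0.0009  0.0869  0.9962 -0.0002] [-1.8608  0.6727  5.1606] 0.016776493420860964
228 -----------------------+++++++++++++++++++++++-......................... 222
229 ----------------------+++++++++++++++++++++++++-........................ 222
230 ---------------------+#+++++++++++++++++++++++++-....................... 222
231 --------------------+++++++++++++++++++++++++++++....................... 222
232 --------------------+++++++++++########+++++++++++...................... 222
233 ------++++++++++++++++++++++##############+++++++++----..-----.......... 222
234 -----++#++++++######+++++++#################++++++#####++++++++-........ 222
235 -----++#+++++++#####++++++###################+++++#####+#++++++-........ 222
236 -----++++++++++#####+++++####################+++++#####+++#++++-........ 222
237 -----++++++++++#####++++######################++++#####+++++++++........ 222
238 -----++#+++++++#####++++#######################+++#####+++++++++........ 222
239 ----++++++++++######+++########################+++#####+++++++++-....... 222
240 ----++#++++++#######+-+########################+++######++++++#+-....... 222
241 +---+###+++++#######+++#########################++#######++++++++....... 222
242 ###+#+++#+++++######+++########################+++######+#++++++++-++-++ 222
243 #####++#+##+++######+++#########################++######+++#+++++####### 222
244 #####+###++#+#######+++#########################++#######+++##+#+####### 222
245 #####+####+++#######+++#########################++#######+#+++#++####### 222
246 #####+++#+#+########+++#########################++#######+++++++++###### 222
247 #####++++##++#######++##########################++#######+++##++++###### 222
248 ####+##+###+########++##########################++#######+++#+++#+###### 222
249 ####+++##+##+#######++##########################++########+++#++#+###### 222
```

View pics/c25.png

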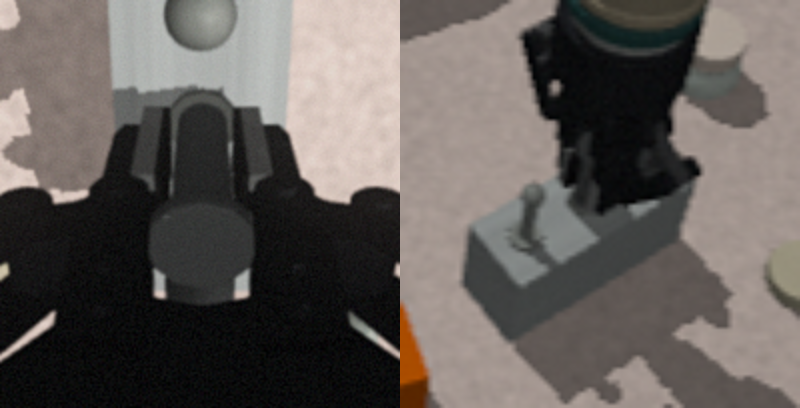

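The last view shows the key upright with its collar on the stand. The TCP is at the same height as at the first grasp, 0.0814, with a 5 N seating force. I release and rise.

Emit:
{"api": "send_rows", "payload": {
  "steps": [-1,0,0,-0.05,0,-0.5,0,0,0,0,0,0,0,0,0,0.5,0,0,0,0,1,0,0,0,0,1,0,0,0,0,1,0,0,0,0,1,0,0,0,0,1,0,0,0,0]
}}

```text
clock: 25.45
position: [0.5422, -0.2288, 0.0808]
ee_rot: [0.0, 0.087, 0.996, 0.0]
contact_force: [0.0, -0.5, 0.1]
width: 0.0853
gripper_force: 0.0
```

Emit:
{"api": "send_rows", "payload": {
  "steps": [1,0,0,-0.5,0,1,0,0,-1.5,0,1,0,0,-2.5,0,1,0,0,-3,0,1,0,0,-3,0,1,0,0,-3,0,1,0,0,-2.5,0,1,2.5,0,0,0,1,2.5,0,0,0,1,2.5,0,0,0,1,0,0,0,0,1,0,0,0,0]
}}

```text
clock: 26.65
position: [0.4683, -0.2159, 0.2415]
ee_rot: [0.001, 0.087, 0.996, -0.0]
contact_force: [-0.5, -0.5, -0.5]
width: 0.0854
gripper_force: 0.0
```

```bash
python3 - <<'E'
from h import *
np.set_printoptions(precision=4,suppress=True)
w=snap('wrist','w30');s=snap('side','s30');st=get_state();print(st['clock'],st['position'],st['contact_force'],st['width'])
a=cv2.imread('pics/side0.png').astype(int).sum(2)//3;g=s['color'].astype(int).sum(2)//3
for v in range(210,262,2): print(v,''.join('#' if k<50 else '+' if k<75 else '-' if k<95 else '.' for k in a[v,284:348]),'|',''.join('#' if k<50 else '+' if k<75 else '-' if k<95 else '.' for k in g[v,284:348]))
E
python3 dr.py t31
```

```text
26.75 [ 0.4691 -0.2161  0.2411] [-0.7297 -0.2775 -0.379 ] 0.08565560409591715
210 ..........................................................------ | ..........................#####################-..........------
212 ..............................................................-- | .........................-#+################+.................--
214 ................................................---............. | .........................##+#############+.......--.............
216 ..............................................++++++............ | ........................-#++#########+-.......++++++............
218 .................................----........+######-........... | ........................+#++#######+-........+######-...........
220 ...............................-+++++++-....+#######............ | .........................-######+----+--....+#######............
222 ..............................-+++++++++....########............ | ...............................+------++....########............
224 ...............................++++++++-...-#######+............ |
[... 2117 characters left out ...]
+++++++++--++++++++++++++++++++-------------------------- | ..+++++++++++++-.-+++++++++++++++++++---------------------------
258 ...-++++++++++++++++++++++++++++++------------------------------ | ....+++++++++++++++++++++++++++++-------------------------------
260 .....-+++++++++++++++++++++++++--------------------------------- | .....-++++++++++++++++++++++++----------------------------------
[ 0.46916058 -0.21611555  0.24093006] [-0.64859817  0.15927404 -0.06043936]
[138, 140, 141, 141, 141, 141, 142, 139, 140, 143, 142, 141, 141, 141, 140, 141, 141, 141, 147, 149, 149, 145, 144]
[146, 147, 147, 147, 148, 148, 148, 133, 97, 80, 89, 97, 103, 114, 112, 113, 112, 113, 143, 156, 156, 153, 151]
```

The key stands exactly where it was, the neighbouring tools haven't moved, the drawer is out and the gripper is clear. Handing in.

```bash
python3 -c "
from rig import sign_off; print(sign_off())"
```

```text
the job is handed in; nothing more can be done
None
```

I pressed the catch through the release hole (readings peaked at about 10 N), held it until the drawer was fully out, stood the key back upright in its middle hole and handed the job in at about 27 s; no verdict came back.

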